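# Sweep the heel lifts into the blue tray

## Robot

A 7-joint arm with a two-finger parallel gripper is mounted at the origin on the work surface. World frame = base frame: x ahead of the robot, y to its left, z up, the work surface at z = 0. Lengths are in mm, angles in rad, forces in N, time in s.
With the tool pointing down it reaches from about 350 to 900 mm from the base axis. Payload 7.2 kg.
Tool frame: the origin (TCP) lies between the finger pads; the fingertips stand 11 mm ahead of it and the grasp point (between the pads) lies 8 mm behind it (finger_overhang is the distance from the TCP to the fingertips, in mm); z points along the fingers, y is the line along which they close (so a half turn about z gives the same grasp; the last joint's range is limited). The gripper opens to 85 mm and grips with 20 to 120 N. Pads are 22 mm wide; open, the fingers measure 114 mm over their backs; the gripper's body (76 mm by 85 mm) begins 54 mm behind the grasp point. The pads swing forward as they close: fully open they stand 13 mm farther back than shut.
Start: joints at [1.07, 0.411, -0.013, 1.596, 0.006, 1.134, -0.082], TCP at [262.123, -567.38, 242.297] pointing down, gripper open.
Joint ranges: [-2.95, 2.95], [-0.29, 1.99], [-1.47, 1.44], [0.14, 2.54], [-1.03, 4.17], [0.13, 1.85], [-2.86, 2.86]. Speed limits (rad/s): [2.39, 2.39, 3.01, 3.01, 3.14, 3.14, 3.14].

## Interface

Orientations are given as [roll, pitch, yaw] about the fixed x, y, z axes, in that order (R = Rz(yaw) Ry(pitch) Rx(roll)).
In Python, from rig import * gives the robot as it stands. The module is installed in compiled form; this text tells all that it offers.
- The arm moves only by the shell command python3 -m crank 'ROWS' [FORCE]. ROWS is JSON, one flat list of numbers, 7 for each row, row after row: the finger opening in m, from 0 to 0.0854, then the shift along the world's x, y, z in m, then the turn, a rotation vector about the world's x, y, z in degrees. A call has 1 to 12 rows; each row shifts and turns the commanded pose from where the row before left it; what a row does not reach is not made up. A row lasts 1/10 s, in which the tool goes at most 50 mm and 8.59 degrees, less where a joint would pass 70% of its speed; a pose out of reach is approached as far as the arm can. A call is refused whole if a number of a shift passes 0.05 or a number of a turn 8.59, either way. A call with a gripper value outside its range is refused whole. The fingers move at their own pace and stop on an object; FORCE is the grip in N (left out, the last holds). Time passes only in rows, so rows that do not move let the fingers close. It gives the time, the measured TCP pose, the force, the opening and the grip force at its end, in the units of the state.
- sense(): the state, without advancing time (a new reading comes with each control period).
- grab_frame(name): name is "side" or "top"; returns the picture (480x640x3 uint8, blue, green, red); there is no depth.
- camera_model(name): a dict with "K" (3x3 intrinsics, pixels), "origin" and "rotation" of the camera in the world. Camera axes: x right, y down, z forward; pixel columns grow to the right and rows downward; lengths in mm; the calibration is good to about 2 mm. A picture is of the moment at which its call begins. camera_model takes no time and is no camera call.
- finish_job(): hands the job in; it is judged then, once.
The state is a dict: "t": time; "joints": joint angles; "qd": joint speeds; "joint_torque": joint torques, N m; "ee_pos": TCP position; "eef_rot": TCP orientation; "ft_force": force on the tool from outside, world axes, zero at the start; "moment": the same for the moment, N m; "finger_gap": finger opening in mm; "gripper_force": force on a finger pad.
Only numpy, scipy, OpenCV 4.12 (cv2) and the standard library are available. Lean on these libraries where they do the work, as an engineer would, in place of code of your own. Each camera call takes 0.05 s, during which the arm holds its last target. There are 200 camera calls.

## Task

Sweep the three black heel lifts across the white cutting block with the fingers and off its edge, so that all three drop into the blue tray. Push them only - do not pick any up - and leave the jar and the spool standing where they are.

Things in the scene. Friction and masses are not known exactly. Their poses are not given: they have to be found in the camera images.
- lift_a: loose black rubber heel lift (the wearing piece of a shoe heel), flat D shape 44 x 44 mm and 12 mm thick, about 25 g, lying flat on the block at the start. Origin: centre of its underside, 22 mm from the flat edge (at its -x) and from the round end (at its +x); z up
- lift_b: loose black rubber heel lift (the wearing piece of a shoe heel), flat D shape 44 x 44 mm and 12 mm thick, about 25 g, lying flat on the block at the start. Origin: centre of its underside, 22 mm from the flat edge (at its -x) and from the round end (at its +x); z up
- lift_c: loose black rubber heel lift (the wearing piece of a shoe heel), flat D shape 44 x 44 mm and 12 mm thick, about 25 g, lying flat on the block at the start. Origin: centre of its underside, 22 mm from the flat edge (at its -x) and from the round end (at its +x); z up
- block: fixed white nylon cutting block, 280 mm (its x) by 260 mm (its y), 50 mm thick, on the table. Origin: centre of its underside (on the table); x and y along its edges, z up. Its top is a flat, open surface at z = 0.05; the trays stand against its +y and -y edges, 130 mm from the origin
- blue_tray_in (a point): blue plastic tray, fixed, 280 mm (its x) by 140 mm (its y) outside, 38 mm high, 4 mm walls, standing on the table 1 mm from one of the two y ends of the block, turned with it; its rim is 12 mm below the block's top. Which of blue and red is at which end changes. This point: centre of its inner floor, 4 mm above the table, axes as the block's
- red_tray: red plastic scrap tray, fixed, 280 mm (its x) by 140 mm (its y) outside, 38 mm high, 4 mm walls, standing on the table 1 mm from one of the two y ends of the block, turned with it; its rim is 12 mm below the block's top. Which of blue and red is at which end changes. Origin: centre of its underside
- cream_jar: loose brown cream jar with a yellow cap, 48 mm diameter, 50 mm high, upright on the block between the lifts. Origin: centre of its underside
- spool: loose orange-brown thread spool, 44 mm diameter, 56 mm high, upright on the block between the lifts. Origin: centre of its underside
Things that resemble listed ones, but are neither listed nor needed, are in the scene too. Leave any pink look-alike of the lift_a alone.

How it is judged:
By the outcome, as a careful person would: the job done as asked, in the order asked, and still so for the second after the job is handed in, with the robot touching nothing.
It also fails if it takes over 64 s, if anything falls off the work surface, if the arm or the gripper's body presses on something with over 40 N, if the wrist force passes 120 N, or if a joint passes its speed limit or range.

## Working session

There is one attempt and no reset: what is moved stays moved. The work goes in short steps, Python scripts to look and compute and a shell command to move; the robot and the scene stay as the last step left them, time stands still between calls to the robot, and variables do not carry over. Pictures are saved under pics/ and viewed, at most 12 in all, crops included, and the job is handed in when it is done.

```bash
mkdir -p pics
python3 - <<'E'
from rig import *
import cv2
for n in ("top","side"):
    cv2.imwrite(f"pics/{n}0.png",grab_frame(n)); m=camera_model(n); print(n,m)
s=sense(); print(s["t"],s["ee_pos"],s["eef_rot"],s["finger_gap"])
E
```

```text
top {'K': array([[434.20287501,   0.        , 319.84047154],
       [  0.        , 434.20287501, 242.18562296],
       [  0.        ,   0.        ,   1.        ]]), 'origin': array([374.29943589, -28.77114206, 864.0693111 ]), 'rotation': array([-3.0028894 ,  0.04301268, -1.59998376])}
side {'K': array([[621.78063525,   0.        , 320.32966268],
       [  0.        , 621.78063525, 242.08917949],
       [  0.        ,   0.        ,   1.        ]]), 'origin': array([-48.09756003, 875.86558378, 896.48193718]), 'rotation': array([-2.25245259, -0.00267005, -2.58836237])}
0.1 [ 261.9196929  -567.01033906  241.55991067] [-3.14018639e+00  1.05260695e-04  4.32836965e-01] 85.80295188383195
```

View pics/top0.png

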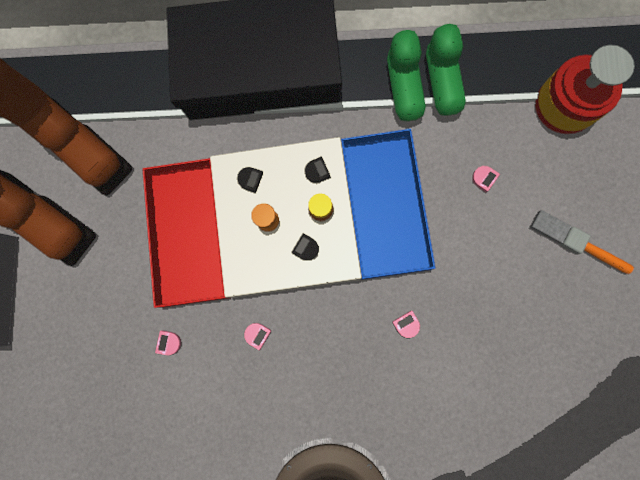

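View pics/side0.png

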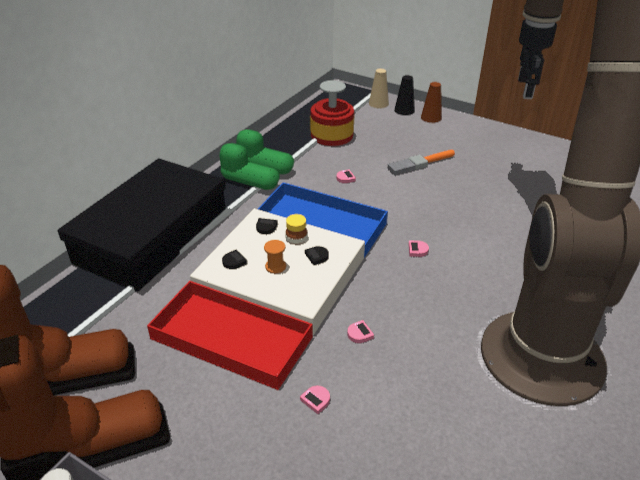

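The top view shows the black lifts at about (250,179), (317,169) and (306,247), the spool at (263,216) and the jar at (320,206). The blue tray is on the right (world -y) and the red tray on the left. The pink pieces on the table are the look-alikes, at (168,343), (257,336), (407,325) and (486,178). The three pieces lying on the white block are black, so those are the lifts.

```bash
cat > h.py <<'E'
from rig import *
import cv2, numpy as np
from scipy.spatial.transform import Rotation as R
def ray(n,px,z):
    m=camera_model(n); r=R.from_euler('xyz',m["rotation"]).as_matrix()
    p=np.atleast_2d(np.array(px,float)); d=np.c_[p,np.ones(len(p))]@np.linalg.inv(m["K"]).T@r.T
    return (m["origin"]+d*((z-m["origin"][2])/d[:,2])[:,None])[:,:2]
def blobs(mask,lo):
    c,_=cv2.findContours(mask.astype(np.uint8),cv2.RETR_EXTERNAL,cv2.CHAIN_APPROX_NONE)
    return [k for k in c if cv2.contourArea(k)>lo]
def look(im):
    b,g,r=[im[...,i].astype(int) for i in range(3)]
    y,x=np.mgrid[:480,:640]; roi=(x>140)&(x<445)&(y>125)&(y<310)
    return b,g,r,roi
E
python3 - <<'E'
from h import *
im=grab_frame("top"); b,g,r,roi=look(im)
white=roi&(b>150)&(g>150)&(r>150)
c=max(blobs(white,500),key=cv2.contourArea); rc=cv2.minAreaRect(ray("top",c[:,0],50).astype(np.float32)); print("block",rc)
box=cv2.boxPoints(rc); print(box.round())
for nm,mk,z,lo in (("lift",roi&(b<90)&(g<90)&(r<90)&(abs(r-b)<25),62,100),("yellow",roi&(r>180)&(g>150)&(b<90),100,80),("orange",roi&(r>150)&(g>60)&(g<140)&(b<90),106,80)):
    for k in blobs(mk,lo):
        w=ray("top",k[:,0],z).astype(np.float32); print(nm,k[:,0].mean(0).round(),cv2.minEnclosingCircle(w), cv2.minAreaRect(w))
cv2.imwrite("pics/crop.png",cv2.resize(im[125:310,140:445],None,fx=2.6,fy=2.6,interpolation=cv2.INTER_CUBIC))
E
```

```text
block ((544.3404541015625, 71.91305541992188), (279.54901123046875, 258.4693298339844), 6.1443023681640625)
[[392. 185.]
 [419. -72.]
 [697. -42.]
 [669. 215.]]
lift [331. 284.] ((407.902099609375, -15.767295837402344), 183.16250610351562) ((408.62579345703125, -15.686416625976562), (6.723803997039795, 366.32281494140625), 6.381229400634766)
lift [306. 248.] ((478.265380859375, 30.22464942932129), 25.88850975036621) ((476.43670654296875, 26.762680053710938), (43.509490966796875, 42.14592361450195), 57.74380111694336)
lift [250. 179.] ((614.0988159179688, 131.92776489257812), 26.998743057250977) ((616.010009765625, 136.00379943847656), (44.34748077392578, 43.85176467895508), 69.09748840332031)
lift [317. 171.] ((626.5546875, 1.45131516456604), 26.399900436401367) ((625.1113891601562, 6.59276008605957), (45.42112731933594, 41.37041473388672), 21.368391036987305)
yellow [265. 217.] ((533.876953125, 99.05473327636719), 18.3211612701416) ((531.638916015625, 96.32054138183594), (24.113283157348633, 36.49187469482422), 51.29167175292969)
yellow [320. 205.] ((550.0772705078125, -0.7712177634239197), 20.775955200195312) ((549.6107177734375, -1.2368888854980469), (39.673866271972656, 40.50602722167969), 88.1241226196289)
orange [203. 252.] ((470.9082336425781, 201.85316467285156), 81.6170883178711) ((470.34783935546875, 209.2307586669922), (162.19961547851562, 52.779109954833984), 6.3740057945251465)
```

View pics/crop.png

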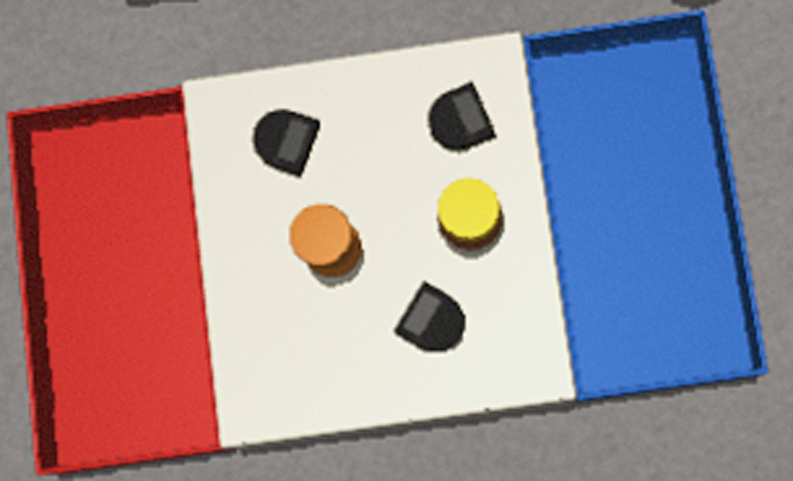

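The block is at (544,72), turned 6.1°. The direction toward blue is (0.107,-0.994), and all three lanes are clear of the jar and the spool. I'll use partly closed fingers as a pusher about 50 mm wide, with the tool's y axis across the push.

```bash
python3 -m crank '[0.02,0.02,0.035,0,0,0,4,0.02,0.02,0.035,0,0,0,4,0.02,0.02,0.035,0,0,0,4,0.02,0.02,0.035,0,0,0,4,0.02,0.02,0.035,0,0,0,4,0.02,0.02,0.035,0,0,0,4,0.02,0.02,0.035,0,0,0,4,0.02,0.02,0.035,0,0,0,4,0.02,0.02,0.035,0,0,0,4]' 20; python3 -m crank '[0.02,0.02,0.035,0,0,0,4,0.02,0.02,0.035,0,0,0,4,0.02,0.02,0.035,0,0,0,4,0.02,0.02,0.035,0,0,0,4,0.02,0.02,0.035,0,0,0,4,0.02,0.02,0.035,0,0,0,4,0.02,0.02,0.035,0,0,0,4,0.02,0.02,0.035,0,0,0,4,0.02,0.02,0.035,0,0,0,4,0.02,0,0,0,0,0,0,0.02,0,0,0,0,0,0]'
```

```text
t: 1.05
ee_pos: [442.6, -250.8, 242.3]
eef_rot: [3.142, 0.0, 1.064]
ft_force: [0.3, -0.0, 0.7]
finger_gap: 20.1
gripper_force: 0.0
t: 2.15
ee_pos: [621.9, 63.6, 241.6]
eef_rot: [-3.14, -0.0, 1.691]
ft_force: [-0.5, 0.2, 0.3]
finger_gap: 19.6
gripper_force: 0.0
```

```bash
python3 -m crank '[0.02,-0.002,-0.0085,-0.04,0,0,-0.8,0.02,0,0,-0.04,0,0,0,0.02,0,0,-0.04,0,0,0,0.02,0,0,-0.03,0,0,0,0.02,0,0,0,0,0,0,0,0.02,0,0,0,0,0,0]'
python3 -c "
from h import *
a=grab_frame('top');b=grab_frame('side')
cv2.imwrite('pics/p1.png',np.hstack([cv2.resize(a[120:320,140:440],(400,267)),cv2.resize(b[150:350,150:450],(400,267))]))"
```

```text
invalid input
```

View pics/p1.png

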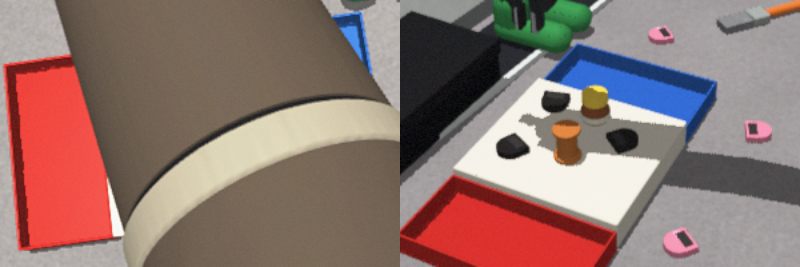

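The move was refused because one row had 8 numbers. The top view is blocked by the arm, but the side view is clear.

```bash
python3 -m crank '[0.02,-0.002,-0.0085,-0.04,0,0,-0.8, 0.02,0,0,-0.04,0,0,0, 0.02,0,0,-0.04,0,0,0, 0.02,0,0,-0.03,0,0,0, 0.02,0,0,0,0,0,0, 0.02,0,0,0,0,0,0]'
python3 -c "
from h import *
b=grab_frame('side')
cv2.imwrite('pics/p2.png',cv2.resize(b[150:350,180:420],(720,600)))"
```

```text
t: 2.85
ee_pos: [620.1, 53.0, 92.9]
eef_rot: [-3.141, 0.0, 1.674]
ft_force: [0.9, 0.6, 1.6]
finger_gap: 20.3
gripper_force: 0.0
```

View pics/p2.png

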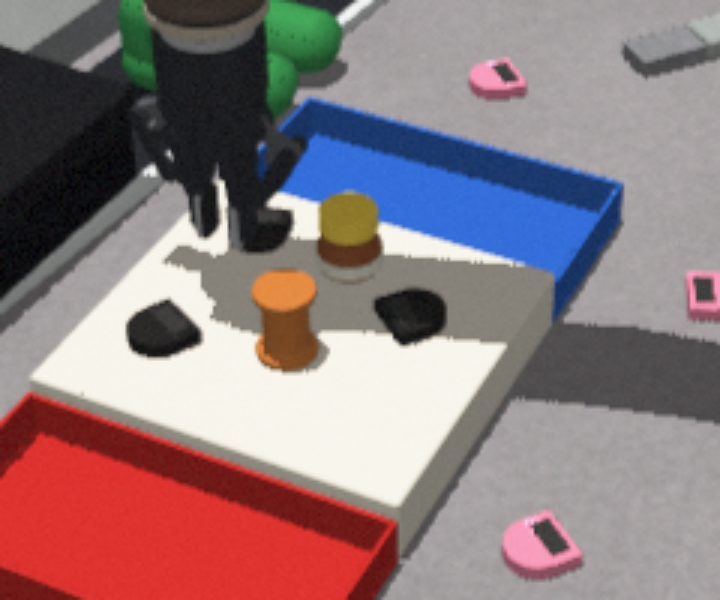

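Run:
```python
from h import *
o=np.array([544.3,71.9]); e=np.array([.9943,.107]); d=np.array([.107,-.9943])
v0=(np.array([620.1,53.0])-o)@d
for nm,p in dict(rk_bot=(262,188),rk_right=(305,150),rk_top=(290,135),rtip=(240,248),ltip=(205,232),lk_left=(133,110),lk_bot=(160,172)).items():
    px=(180+p[0]/3,150+p[1]/3)
    A=ray("side",px,0)[0];B=ray("side",px,200)[0]
    va,vb=(A-o)@d,(B-o)@d; t=(v0-va)/(vb-va); P=A+t*(B-A); print(nm,"u %.0f z %.0f"%((P-o)@e,200*t))
print(v0,(np.array([620.1,53.0])-o)@e)
im=cv2.imread("pics/top0.png"); hsv=cv2.cvtColor(im,cv2.COLOR_BGR2HSV)
m=np.zeros((480,640),bool); m[200:235,248:280]=True
for k in blobs(m&(im[...,0]<110)&(im[...,2]>170)&(hsv[...,1]>100),60):
    w=ray("top",k[:,0],106).astype(np.float32); c=np.array(cv2.minEnclosingCircle(w)[0]); print("spool",c,(c-o)@e,(c-o)@d)
```

```text
rk_bot u 42 z 133
rk_right u 6 z 176
rk_top u 17 z 184
rtip u 63 z 73
ltip u 92 z 78
lk_left u 142 z 168
lk_bot u 125 z 120
26.90287000000001 73.34564000000006
spool [534.21008301 101.37399292] -6.878687222900346 -30.38561227844237
```

The knuckles clear the jar. I'll move the lane outward 6 mm for extra margin and descend gently.

```bash
python3 -m crank '[0.02,0.006,0.0006,-0.015,0,0,0, 0.02,0,0,-0.007,0,0,0, 0.02,0,0,0,0,0,0, 0.02,0,0,0,0,0,0]'
python3 -c "
from h import *
b=grab_frame('side')
cv2.imwrite('pics/p3.png',cv2.resize(b[180:280,200:320],(720,600)))"
```

```text
t: 3.3
ee_pos: [626.0, 54.8, 70.3]
eef_rot: [-3.141, -0.0, 1.676]
ft_force: [0.4, -0.4, -0.1]
finger_gap: 20.1
gripper_force: 0.0
```

View pics/p3.png

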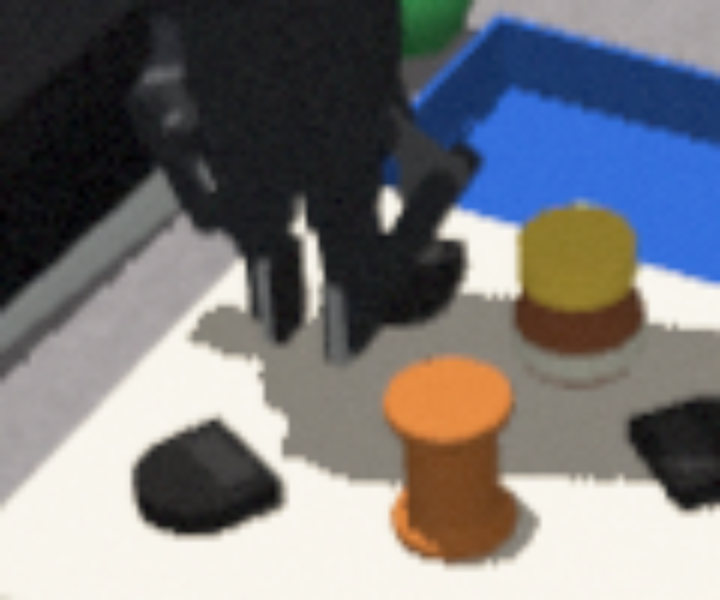

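The fingertips are just above the block, behind the far lift, with the jar to the right. Down 4 mm, then push.

```bash
python3 -m crank '[0.02,0,0,-0.004,0,0,0, 0.02,0,0,0,0,0,0]'; python3 -m crank '[0.02,0.0013,-0.012,0,0,0,0, 0.02,0.0013,-0.012,0,0,0,0, 0.02,0.0013,-0.012,0,0,0,0, 0.02,0.0013,-0.012,0,0,0,0, 0.02,0.0013,-0.012,0,0,0,0, 0.02,0.0013,-0.012,0,0,0,0, 0.02,0.0013,-0.012,0,0,0,0, 0.02,0.0013,-0.012,0,0,0,0, 0.02,0.0013,-0.012,0,0,0,0, 0.02,0,0,0,0,0,0, 0.02,0,0,0,0,0,0]'
python3 -c "
from h import *
b=grab_frame('side')
cv2.imwrite('pics/p4.png',cv2.resize(b[150:310,190:400],(787,600)))"
```

```text
t: 3.55
ee_pos: [625.9, 54.6, 66.0]
eef_rot: [-3.141, 0.0, 1.676]
ft_force: [0.0, -0.4, -0.7]
finger_gap: 20.4
gripper_force: 0.0
t: 4.65
ee_pos: [637.8, -53.4, 66.2]
eef_rot: [-3.142, -0.0, 1.675]
ft_force: [-0.4, 1.0, -0.5]
finger_gap: 19.8
gripper_force: 0.0
```

View pics/p4.png

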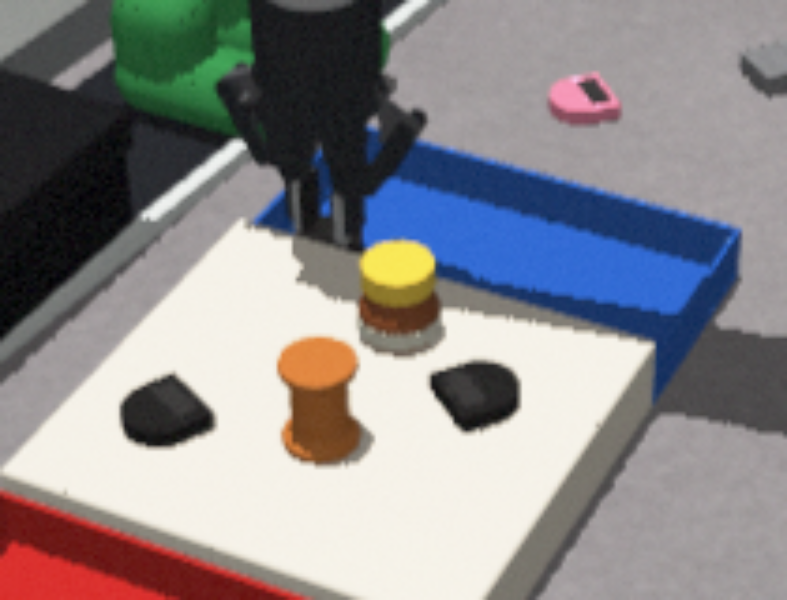

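The first lift is off the block; the jar, the spool and the other two lifts haven't moved. Next I'll raise the tool and go behind the second lift.

```bash
python3 -m crank '[0.02,0,0,0.04,0,0,0, 0.02,0,0,0.03,0,0,0, 0.02,-0.0046,0.0467,0,0,0,0, 0.02,-0.0046,0.0467,0,0,0,0, 0.02,-0.0046,0.0467,0,0,0,0, 0.02,-0.0046,0.0467,0,0,0,0, 0.02,-0.0046,0.0467,0,0,0,0, 0.02,0,0,0,0,0,0, 0.02,0,0,-0.035,0,0,0, 0.02,0,0,0,0,0,0]'
```

```text
t: 5.7
ee_pos: [612.0, 180.3, 97.7]
eef_rot: [-3.135, 0.001, 1.678]
ft_force: [-0.7, -0.5, -0.8]
finger_gap: 19.7
gripper_force: 0.0
```

```bash
python3 -m crank '[0.02,0.001,0,-0.02,0,0,0, 0.02,0,0,-0.013,0,0,0, 0.02,0,0,0,0,0,0, 0.02,0,0,0,0,0,0]'; python3 -m crank '[0.02,0.0013,-0.012,0,0,0,0, 0.02,0.0013,-0.012,0,0,0,0, 0.02,0.0013,-0.012,0,0,0,0, 0.02,0.0013,-0.012,0,0,0,0, 0.02,0.0013,-0.012,0,0,0,0, 0.02,0.0013,-0.012,0,0,0,0, 0.02,0.0013,-0.012,0,0,0,0, 0.02,0.0013,-0.012,0,0,0,0, 0.02,0.0013,-0.012,0,0,0,0, 0.02,0,0,0,0,0,0, 0.02,0,0,0,0,0,0]'
python3 -c "
from h import *
b=grab_frame('side')
cv2.imwrite('pics/p5.png',cv2.resize(b[150:310,190:400],(787,600)))"
```

```text
t: 6.1
ee_pos: [615.9, 180.2, 68.8]
eef_rot: [-3.141, -0.0, 1.675]
ft_force: [0.6, -0.3, 0.5]
finger_gap: 19.8
gripper_force: 0.0
t: 7.2
ee_pos: [627.5, 72.0, 68.2]
eef_rot: [-3.141, -0.0, 1.675]
ft_force: [0.1, 0.6, -0.1]
finger_gap: 20.4
gripper_force: 0.0
```

View pics/p5.png

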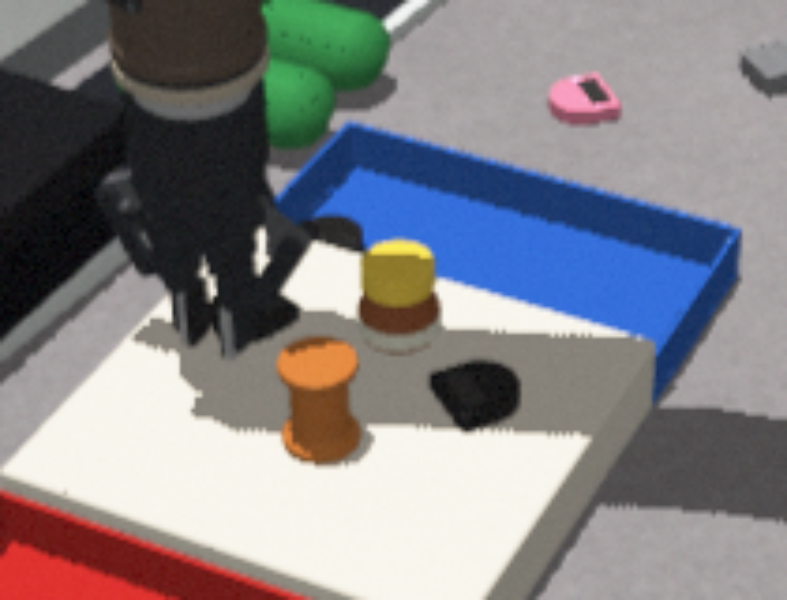

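The first lift is in the blue tray at about (335,232). The second is in front of the fingers, slightly toward the jar side, so I'll check its clearance.

Run:
```python
from h import *
o=np.array([544.3,71.9]); e=np.array([.9943,.107]); d=np.array([.107,-.9943])
for nm,p,z in (("lift right corner",(299,312),60),("lift bottom near",(245,347),50),("L3 left/right",(362,240),55),("L3r low",(362,240),16),("L3 top",(335,216),16),("L3 top55",(335,216),55),("jar base right",(440,335),52),("jar base left",(359,330),52)):
    P=ray("side",(190+p[0]*210/787,150+p[1]*160/600),z)[0]-o; print(nm,(P@e).round(),(P@d).round())
```

```text
lift right corner 52.0 48.0
lift bottom near 71.0 17.0
L3 left/right 55.0 132.0
L3r low 81.0 178.0
L3 top 109.0 193.0
L3 top55 82.0 147.0
jar base right -27.0 74.0
jar base left 18.0 57.0
```

There is 30 mm of clearance, so I'll continue the push.

```bash
python3 -m crank '[0.02,0.001,-0.01,-0.002,0,0,0, 0.02,0.0013,-0.012,0,0,0,0, 0.02,0.0013,-0.012,0,0,0,0, 0.02,0.0013,-0.012,0,0,0,0, 0.02,0.0013,-0.012,0,0,0,0, 0.02,0.0013,-0.012,0,0,0,0, 0.02,0.0013,-0.012,0,0,0,0, 0.02,0.0013,-0.012,0,0,0,0, 0.02,0.0013,-0.012,0,0,0,0, 0.02,0.0013,-0.012,0,0,0,0, 0.02,0.0013,-0.012,0,0,0,0, 0.02,0,0,0,0,0,0]'; python3 -m crank '[0.02,0,0,0,0,0,0, 0.02,0,0,0.05,0,0,0, 0.02,0,0,0.05,0,0,0, 0.02,0,0,0.05,0,0,0]'
python3 -c "
from h import *
b=grab_frame('side')
cv2.imwrite('pics/p6.png',cv2.resize(b[150:310,190:400],(787,600)))"
```

```text
t: 8.45
ee_pos: [641.6, -60.7, 66.1]
eef_rot: [-3.141, 0.001, 1.673]
ft_force: [0.5, 0.2, -0.4]
finger_gap: 20.0
gripper_force: 0.0
t: 8.85
ee_pos: [641.1, -56.3, 217.8]
eef_rot: [-3.141, -0.001, 1.677]
ft_force: [0.7, -0.2, 0.3]
finger_gap: 20.1
gripper_force: 0.0
```

View pics/p6.png

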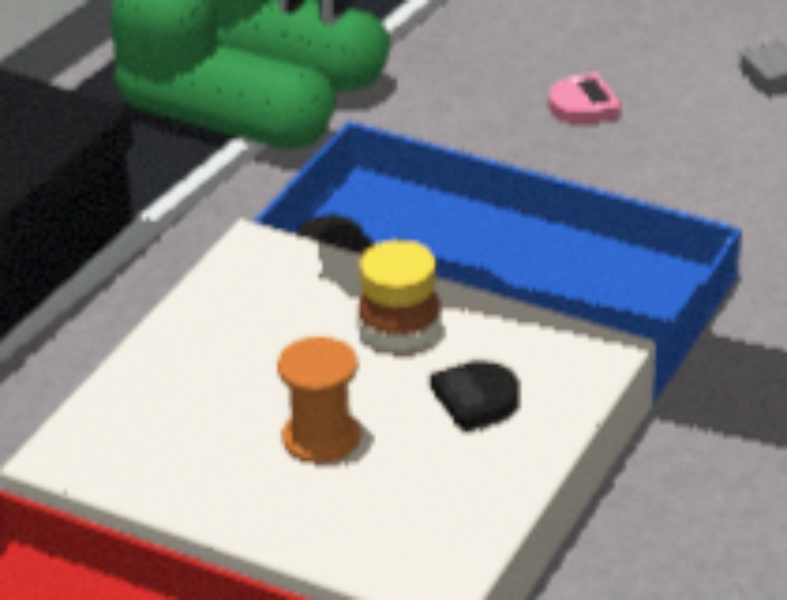

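Both far lifts are off the block and the third is at about (475,395). Next I'll go behind it, between the spool and the near edge.

```bash
python3 -m crank '[0.02,-0.035,0.026,0,0,0,0, 0.02,-0.035,0.026,0,0,0,0, 0.02,-0.035,0.026,0,0,0,0, 0.02,-0.035,0.026,0,0,0,0, 0.02,-0.035,0.026,0,0,0,0, 0.02,0,0,-0.04,0,0,0, 0.02,0,0,-0.04,0,0,0, 0.02,0,0,0,0,0,0, 0.02,0,0,0,0,0,0]'
```

```text
t: 9.8
ee_pos: [466.2, 73.0, 136.6]
eef_rot: [-3.14, -0.001, 1.677]
ft_force: [0.2, 0.4, 0.1]
finger_gap: 20.0
gripper_force: 0.0
```

```bash
python3 -m crank '[0.02,-0.006,-0.001,-0.03,0,0,0, 0.02,0,0,-0.02,0,0,0, 0.02,0,0,-0.01,0,0,0, 0.02,0,0,-0.01,0,0,0, 0.02,0,0,0,0,0,0]'
python3 -c "
from h import *
b=grab_frame('side')
cv2.imwrite('pics/p7.png',cv2.resize(b[150:310,190:400],(787,600)))"
```

```text
t: 10.3
ee_pos: [460.9, 71.3, 66.3]
eef_rot: [3.142, -0.0, 1.675]
ft_force: [0.3, -0.8, 0.3]
finger_gap: 19.9
gripper_force: 0.0
```

View pics/p7.png

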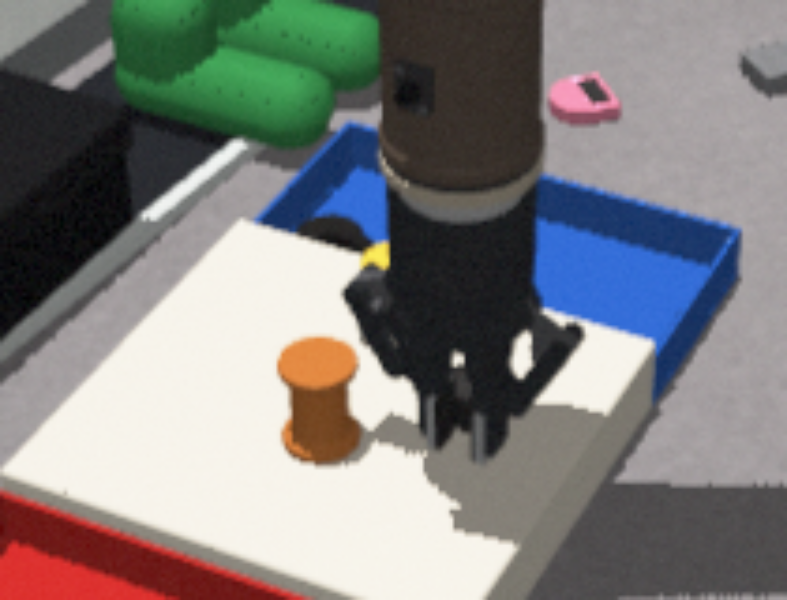

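The fingers are behind the third lift and the spool is untouched. Now I'll push along the near lane.

```bash
python3 -m crank '[0.02,0.0013,-0.012,0,0,0,0, 0.02,0.0013,-0.012,0,0,0,0, 0.02,0.0013,-0.012,0,0,0,0, 0.02,0.0013,-0.012,0,0,0,0, 0.02,0.0013,-0.012,0,0,0,0, 0.02,0.0013,-0.012,0,0,0,0, 0.02,0.0013,-0.012,0,0,0,0, 0.02,0.0013,-0.012,0,0,0,0, 0.02,0.0013,-0.012,0,0,0,0, 0.02,0.0013,-0.012,0,0,0,0, 0.02,0.0013,-0.012,0,0,0,0, 0.02,0.0013,-0.012,0,0,0,0]'; python3 -m crank '[0.02,0,0,0,0,0,0, 0.02,0,0,0,0,0,0, 0.02,0,0,0.05,0,0,0, 0.02,0,0,0.05,0,0,0, 0.02,0,0,0.05,0,0,0, 0.02,-0.02,-0.05,0,0,0,0, 0.02,-0.02,-0.05,0,0,0,0, 0.02,-0.02,-0.05,0,0,0,0, 0.02,-0.02,-0.05,0,0,0,0, 0.02,-0.02,-0.05,0,0,0,0, 0.02,-0.02,-0.05,0,0,0,0, 0.02,0,0,0,0,0,0]'
python3 -c "
from h import *
a=grab_frame('top');b=grab_frame('side')
cv2.imwrite('pics/p8.png',np.hstack([cv2.resize(a[120:320,140:440],(400,267)),cv2.resize(b[150:350,150:450],(400,267))]))"
```

```text
t: 11.55
ee_pos: [476.2, -73.8, 66.3]
eef_rot: [3.142, 0.0, 1.676]
ft_force: [-0.8, 0.6, -0.0]
finger_gap: 20.1
gripper_force: 0.0
t: 12.75
ee_pos: [361.1, -357.2, 215.9]
eef_rot: [-3.14, 0.002, 1.667]
ft_force: [-0.7, 0.4, -0.8]
finger_gap: 19.9
gripper_force: 0.0
```

View pics/p8.png

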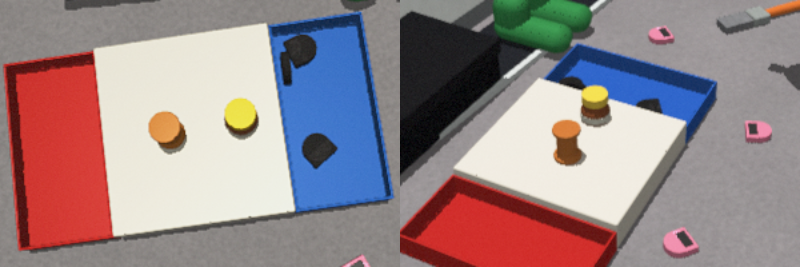

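Run:
```python
from h import *
o=np.array([544.3,71.9]); e=np.array([.9943,.107]); d=np.array([.107,-.9943])
im=grab_frame("top"); b,g,r,roi=look(im)
for k in blobs(roi&(b<75)&(g<70)&(r<70),25):
    x,y,w,h=cv2.boundingRect(k)
    for z in (16,45):
        P=ray("top",k[:,0],z)-o; u,v=P@e,P@d; print((x,y,w,h),z,"u",u.min().round(),u.max().round(),"v",v.min().round(),v.max().round())
for nm in ("top0",None):
    i=cv2.imread("pics/top0.png") if nm else im
    b,g,r,roi=look(i)
    print([k[:,0].mean(0).round(1) for k in blobs(roi&(r>170)&(g>80)&(b<110),80)])
cv2.imwrite("pics/p9.png",cv2.resize(im[125:265,330:440],(550,700))[:600])
```

```text
(367, 220, 26, 26) 16 u -79.0 -29.0 v 156.0 206.0
(367, 220, 26, 26) 45 u -82.0 -34.0 v 154.0 201.0
(418, 195, 15, 71) 16 u -133.0 9.0 v 266.0 272.0
(418, 195, 15, 71) 45 u -134.0 2.0 v 260.0 265.0
(350, 146, 27, 38) 16 u 51.0 125.0 v 144.0 199.0
(350, 146, 27, 38) 45 u 43.0 115.0 v 141.0 195.0
[array([262.9, 214.9]), array([319.8, 204.7])]
[array([262.9, 214.9]), array([319.8, 204.7])]
```

View pics/p9.png

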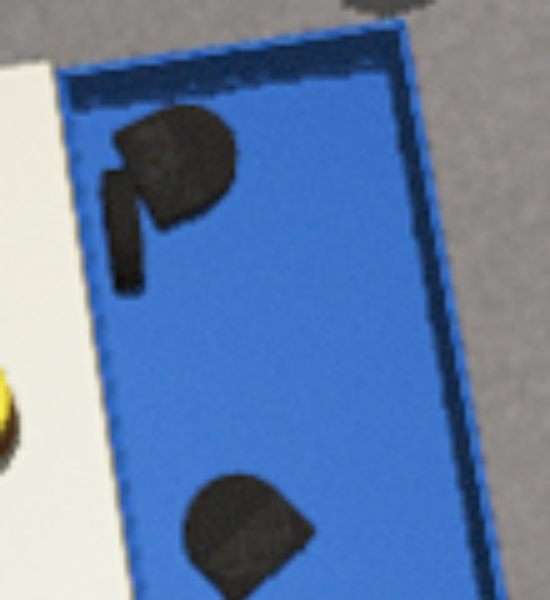

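All three lifts are inside the blue tray. One stands on edge, well inside the walls at v ≥ 141, and is at rest. The jar and spool haven't moved by a pixel, and the arm is clear, so I'm handing in.

```bash
python3 -c "
from rig import *
print(finish_job())"
```

```text
the job is handed in; nothing more can be done
None
```

All three black heel lifts were pushed off the block into the blue tray, one of them resting on its edge there, the jar and spool did not move, and the job was handed in at about 13 s of the 64 s allowed.

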